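Clear the winder's catch tray and key in the next run

TASK

Clear the finished spool out of the winder's catch tray: set it down gently, upright on the floor of the blue tote, without shoving or tipping the two finished spools already there. Only then key in the next run on the console, one key at a time, pressing each fully in and letting it come all the way up before the next: the square key, then the long narrow bar key, then the large round key. Never press the small round jog key, and leave the other things on the table where they are.

Things in the scene. Friction and masses are not known exactly. Their poses are not given: they have to be found in the camera images.
- spool: the finished spool in the catch tray: black flanges 54 mm in diameter and 6 mm thick at both ends, wound full of pale tape (48 mm across) between them, 44 mm tall overall, about 0.14 kg. It stands on one flange. Origin: centre of its underside; z is its axis, upwards.
- winder: the cream winding machine at the left with its aluminium catch tray. Origin: on the table under the tray's centre. Tray 160 x 160 mm, 30 mm high, walls and floor 4 mm. Along +y from the tray's edge a 100 mm wide chute rises from 30 to 120 mm height at the housing, whose face is 270 mm from the origin; housing 320 x 300 mm, 285 mm high, reels stacked on it up to 0.36 m.
- tote: the blue open tote that collects finished spools: 280 mm along its x, 200 mm along its y, 70 mm high, walls and floor 5 mm, fixed. Origin: centre of its underside on the table. Two finished spools stand in its +x half; its -x half is free.
- done_a: a finished spool already in the tote, same as the one in the tray. Origin: centre of its underside.
- done_b: the second finished spool already in the tote. Origin: centre of its underside.
- console: the grey control console of the winder, a fixed block 100 mm along its x, 214 mm along its y, 50 mm high. Origin: centre of its underside on the table. Four keys of the same white plastic stand in a row along its y, 50 mm apart, in any order, told apart by their shape.
- square_key_top (a point): centre of the top face of the square key: a square cap 28 x 28 mm, white plastic; 66 mm above the table when up. Axes as the console's. It zeroes the length counter. It sits on a black 46 x 44 mm base plate, in any of the four places on the console.
- square_key (a joint): how far the square key is pressed in, m: 0 is up, 0.006 is fully in. The spring takes about 1.5 N to start and 5 N fully in, and lifts the key again when let go.
- bar_key_top (a point): centre of the top face of the bar key: a long narrow cap, 38 mm along the console's x and 12 mm wide, white plastic; 66 mm above the table when up. Axes as the console's. It closes the clamp. It sits on a black 46 x 44 mm base plate, in any of the four places on the console.
- bar_key (a joint): how far the bar key is pressed in, m: 0 is up, 0.006 is fully in. The spring takes about 1.5 N to start and 5 N fully in, and lifts the key again when let go.
- round_key_top (a point): centre of the top face of the round key: the large round cap, 32 mm in diameter, white plastic; 66 mm above the table when up. Axes as the console's. It starts the winder. It sits on a black 46 x 44 mm base plate, in any of the four places on the console.
- round_key (a joint): how far the round key is pressed in, m: 0 is up, 0.006 is fully in. The spring takes about 1.5 N to start and 5 N fully in, and lifts the key again when let go.
- dot_key_top (a point): centre of the top face of the dot key: the small round cap, 14 mm in diameter, white plastic; 66 mm above the table when up. Axes as the console's. It is the jog key, which must not be pressed. It sits on a black 46 x 44 mm base plate, in any of the four places on the console.
- dot_key (a joint): how far the dot key is pressed in, m: 0 is up, 0.006 is fully in. The spring takes about 1.5 N to start and 5 N fully in, and lifts the key again when let go.
- empty_a: an empty black spool with a thin core, 54 mm in diameter and 44 mm tall, beyond the console. Origin: centre of its underside. A bystander.
- empty_b: a second such empty spool. Origin: centre of its underside. A bystander.
- tape_roll: a cardboard tape roll lying flat beyond the tray, 84 mm outside, 60 mm inside, 24 mm high. Origin: centre of its underside. A bystander.
- screwdriver: a screwdriver lying beyond the console. A bystander.
- tweezers: steel tweezers, 145 mm long, 6 mm high, lying beyond the tote. A bystander.

How it is judged:
By the outcome, as a careful person would: the job done as asked, in the order asked, and still so for the second after the job is handed in, with the robot touching nothing.
It also fails if it takes over 58 s, if anything falls off the work surface, if the arm or the gripper's body presses on something with over 40 N, if the wrist force passes 120 N, or if a joint passes its speed limit or range.

ROBOT

A 6-joint arm with a two-finger parallel gripper is mounted at the origin on the work surface. World frame = base frame: x ahead of the robot, y to its left, z up, the work surface at z = 0. Lengths are in m, angles in rad, forces in N, time in s.
With the tool pointing down it reaches from about 0.3 to 0.85 m from the base axis. Payload 5.4 kg.
Tool frame: the origin (TCP) lies midway between the tips of the shut fingers; the grasp point (between the pads) lies 19 mm behind it; z points along the fingers, y is the line along which they close (so a half turn about z gives the same grasp; the last joint's range is limited). The gripper opens to 85 mm and grips with 20 to 120 N. Pads are 22 mm wide; open, the fingers measure 114 mm over their backs; the gripper's body (76 mm by 85 mm) begins 54 mm behind the grasp point. The pads swing forward as they close: fully open they stand 13 mm farther back than shut.
Start: joints at [1.052, 0.158, 1.597, -0, 1.386, -0.21], TCP at [0.175, 0.548, 0.231] pointing down, gripper open.
Joint ranges: [-2.91, 2.91], [-0.94, 2.29], [0.18, 2.7], [-1.29, 4.43], [0.17, 2.64], [-3, 3]. Speed limits (rad/s): [2.57, 2.57, 3.14, 3.14, 3.14, 3.14].

INTERFACE

Orientations are given as a unit quaternion [x, y, z, w].
In Python, from cell import reach, movel, goto_joints, let_go, grab, sleep, solve_ik, read_state, get_image, camera_info, MotionError, job_done, find_in, regions_of, landmark_of gives the robot as it stands. The module is installed in compiled form; this text tells all that it offers. Calls block until the motion is done:
- reach(position, orientation): joint-space move of the TCP to a pose.
- movel(position, frame=None, v=0.15): straight line of the TCP; frame=None keeps the orientation; v is the mean speed in m/s.
- goto_joints(angles): joint-space move.
- let_go() and grab(): open the fingers fully, or close them until they stop; the grip force is fixed at half the most.
- sleep(seconds).
- solve_ik(position, orientation): joint angles nearest the present ones, or None.
- read_state(): the state.
- get_image(name): name is "scene" or "top" or "wrist"; returns the picture (480x640x3 uint8, blue, green, red); there is no depth.
- camera_info(name): a dict with "K" (3x3 intrinsics, pixels), "camera_from_world" (4x4, takes a point from world to camera coordinates). Camera axes: x right, y down, z forward; pixel columns grow to the right and rows downward; lengths in m; the calibration is good to about 2 mm. A picture is of the moment at which its call begins: read the wrist's pose just before it. camera_info takes no time and is no camera call; for the wrist camera it gives the pose at the moment of the call.
A pose or a line that the arm cannot do raises MotionError and nothing moves.
- job_done(): hands the job in; it is judged then, once.
Trained networks look in the newest picture that a camera, given by its name, has taken for a name from the list of things; names that differ only in an ending like _2 or _b are one class to them, and where a whole thing is asked for, a point or a joint stands for the part that bears it (a point fixed in the world has none). Each returns a list of dicts, best first, with "p" (0 to 1); they miss things now and then, are a little off and sometimes report something else, mostly with a low value. They report only what shows in the picture. A call takes as long as a camera call.
- find_in(camera, thing): "position" ([x, y, z] in m, in world coordinates, good to about 4 mm: the middle of the surface that is visible of it).
- regions_of(camera, thing): "region" (480x640 bool, what is visible of it).
- landmark_of(camera, thing): "position" ([x, y, z] in m, in world coordinates, good to about 4 mm: a listed point, or the origin of a listed thing).
The state is a dict: "clock": time; "q": joint angles; "qd": joint speeds; "tau": joint torques, N m; "eef_pos": TCP position; "tcp_rot": TCP orientation; "wrist_force": force on the tool from outside, world axes, zero at the start; "ft_torque": the same for the moment, N m; "grip_width": finger opening in m; "finger_force": force on a finger pad.
Only numpy, scipy, OpenCV 4.12 (cv2) and the standard library are available. Lean on these libraries where they do the work, as an engineer would, in place of code of your own. Each camera call takes 0.05 s, during which the arm holds its last target. There are 200 camera calls.

## Working session

There is one attempt and no reset: what is moved stays moved. The work goes in short steps, each a Python script; the robot and the scene stay as the last script left them, time stands still between calls to the robot, and variables do not carry over. Pictures are saved under pics/ and viewed, at most 10 in all, crops included, and the job is handed in when it is done.

```bash
mkdir -p pics; python3 - <<'E'
from cell import *
import cv2,numpy as np
a=get_image("scene");b=get_image("top")
cv2.imwrite("pics/s.png",a);cv2.imwrite("pics/t.png",b)
for n in ["spool","winder","tote","done_a","console","square_key_top","bar_key_top","round_key_top","dot_key_top","empty_a","tape_roll"]:
  for c in ["scene","top"]:
    print(n,c,[(np.round(d["position"],3).tolist(),round(d["p"],2)) for d in landmark_of(c,n)[:4]])
s=read_state();print(s["clock"],s["eef_pos"],s["tcp_rot"],s["grip_width"])
E
```

```text
spool scene [([0.483, 0.326, 0.002], 0.7)]
spool top [([0.486, 0.329, 0.002], 0.79)]
winder scene [([0.484, 0.328, -0.001], 0.68)]
winder top [([0.482, 0.33, -0.0], 0.57)]
tote scene [([0.465, -0.391, 0.003], 0.91)]
tote top [([0.463, -0.39, -0.004], 0.76)]
done_a scene [([0.548, -0.356, 0.005], 0.73), ([0.53, -0.46, 0.004], 0.64)]
done_a top [([0.547, -0.356, 0.002], 0.84), ([0.529, -0.461, 0.007], 0.68)]
console scene [([0.602, -0.018, 0.003], 0.74)]
console top [([0.6, -0.022, 0.005], 0.57), ([0.531, -0.46, 0.002], 0.54)]
square_key_top scene [([0.59, -0.091, 0.066], 0.57), ([0.485, 0.33, -0.001], 0.47)]
square_key_top top [([0.464, -0.393, -0.001], 0.25)]
bar_key_top scene [([0.599, -0.049, 0.067], 0.61), ([0.605, -0.019, 0.002], 0.16)]
bar_key_top top [([0.602, -0.05, 0.066], 0.57)]
round_key_top scene [([0.618, 0.05, 0.064], 0.72)]
round_key_top top [([0.615, 0.052, 0.065], 0.69)]
dot_key_top scene [([0.607, 0.002, 0.065], 0.46)]
dot_key_top top [([0.609, -0.0, 0.068], 0.43)]
empty_a scene [([0.764, 0.131, -0.001], 0.87), ([0.751, 0.064, -0.001], 0.69)]
empty_a top [([0.746, 0.064, -0.006], 0.77), ([0.762, 0.134, -0.003], 0.72)]
tape_roll scene [([0.722, 0.293, -0.002], 0.82), ([0.75, -0.104, 0.003], 0.16)]
tape_roll top [([0.723, 0.292, 0.002], 0.83)]
1.2 [0.17475683 0.54778597 0.23129021] [ 1.53773123e-01  9.88106182e-01 -1.36374061e-05  1.14925847e-07] 0.08552675613748839
```

View pics/s.png

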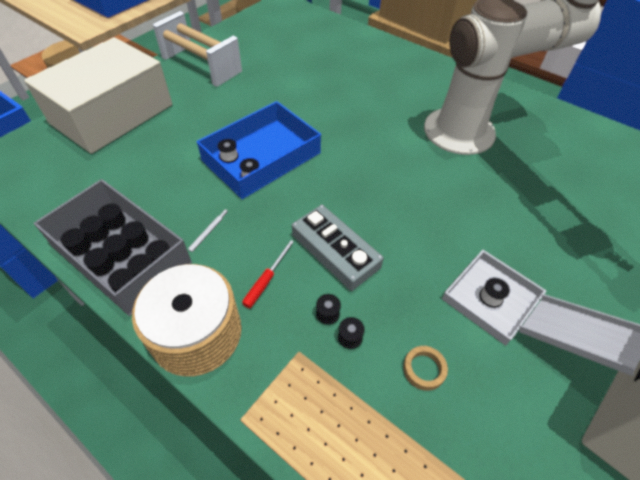

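View pics/t.png

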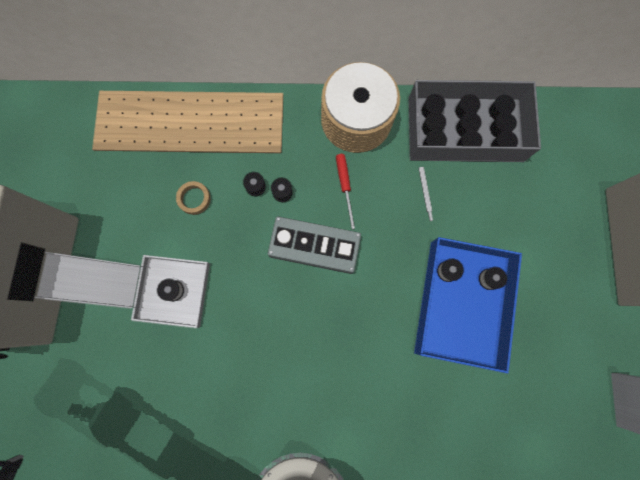

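The pictures agree with the networks. In the scene view the keys run square (315,217), bar (330,231), dot (344,244), round (360,258). The spool is in the tray at (495,290), and the tote's near half is free. Next I'll hover over the spool and refine with the wrist camera.

```bash
cat > h.py <<'E'
from cell import *
import cv2,numpy as np
def quat(a): return np.array([np.cos(a/2),np.sin(a/2),0,0])
def best(p,a):
    c=[(abs(q[5]),k) for k in (a,a+np.pi,a-np.pi) if (q:=solve_ik(p,quat(k))) is not None]
    return quat(min(c)[1])
def pix(cam,p):
    i=camera_info(cam);c=i["camera_from_world"]@np.r_[p,1];u=i["K"]@c[:3];return u[:2]/u[2]
def onplane(cam,uv,z):
    i=camera_info(cam);T=np.linalg.inv(i["camera_from_world"]);d=T[:3,:3]@np.linalg.inv(i["K"])@np.r_[uv,1];o=T[:3,3]
    return o+d*(z-o[2])/d[2]
def st():
    s=read_state();print(round(s["clock"],2),np.round(s["eef_pos"],4),np.round(s["wrist_force"],2),round(s["grip_width"],4),s["finger_force"],np.round(s["q"],2));return s
E
python3 - <<'E'
from h import *
p=[0.4845,0.3275,0.22]
reach(p,best(p,-0.087)); st()
im=get_image("wrist")
L=landmark_of("wrist","spool");print(L)
R=regions_of("wrist","spool")
print([(find_in("wrist","spool"))])
if R:
    m=R[0]["region"].astype(np.uint8);(x,y),r=cv2.minEnclosingCircle(np.argwhere(m)[:,::-1].astype(np.float32));print(x,y,r,R[0]["p"])
if L: cv2.circle(im,tuple(int(v) for v in pix("wrist",[*L[0]["position"][:2],.048])),3,(0,0,255),-1)
cv2.imwrite("pics/w1.png",im)
E
```

```text
2.62 [0.4839 0.3283 0.22  ] [-0.19  0.22 -0.36] 0.0856 0.0 [ 0.39  0.19  1.58  0.    1.37 -1.1 ]
[{'position': [0.4909, 0.3254, 0.0031], 'p': 0.84}]
[[{'position': [0.4847, 0.3233, 0.0465], 'p': 0.72}]]
316.0387878417969 214.8557891845703 36.197479248046875 0.56
```

View pics/w1.png

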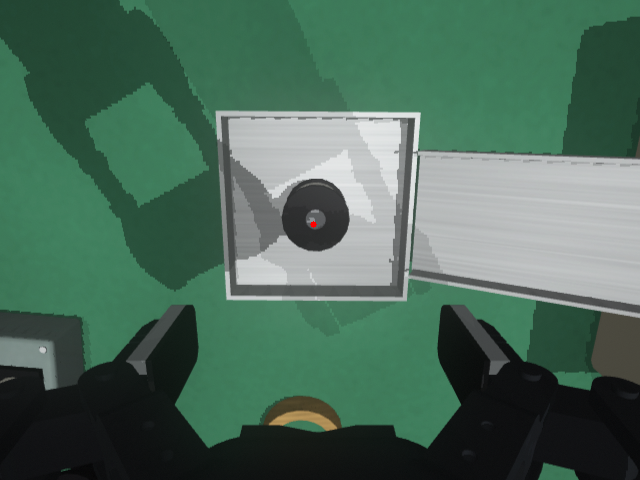

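The wrist view shows the spool's top hub at about (316,219), inside the tray and clear of its walls. The red dot at (314,224) is the network's estimate. I'll take the hub pixel on z=0.048 and grasp there.

```bash
python3 - <<'E'
from h import *
c=onplane("wrist",[316,219],.048);print(c)
xy=np.mean([c[:2],[0.4845,0.3275],[0.4847,0.3245]],axis=0) if np.linalg.norm(c[:2]-[0.4845,.3275])<.008 else None
print(xy)
movel([*xy,0.06]);s=st()
movel([*xy,0.019],v=0.06);s=st()
grab();s=st()
print("finger",s["finger_force"])
cv2.imwrite("pics/w2.png",get_image("wrist"))
movel([*xy,0.05],v=0.05);st()
movel([*xy,0.2],v=0.2);st()
cv2.imwrite("pics/w3.png",get_image("wrist"))
E
```

```text
[0.48685335 0.32788605 0.048     ]
[0.48535112 0.32662868]
4.03 [0.4862 0.327  0.0612] [ 0.24 -0.37  0.97] 0.0854 0.0 [ 0.39  0.37  1.7  -0.    1.07 -1.1 ]
4.87 [0.4856 0.3267 0.0192] [0.65 0.31 0.  ] 0.0856 0.0 [ 0.39  0.44  1.71  0.    0.99 -1.1 ]
5.29 [0.4859 0.3267 0.0199] [-1.58 -1.37  6.36] 0.0516 61.380372047424316 [ 0.39  0.44  1.71 -0.    1.   -1.1 ]
finger 61.380372047424316
6.11 [0.4852 0.3266 0.0498] [ 0.21 -0.81 -2.22] 0.0516 62.680402994155884 [ 0.39  0.39  1.7   0.    1.05 -1.1 ]
7.01 [0.4844 0.3262 0.1983] [-0.45  0.46 -2.9 ] 0.0516 62.74137854576111 [ 0.39  0.21  1.6   0.    1.33 -1.1 ]
```

View pics/w3.png

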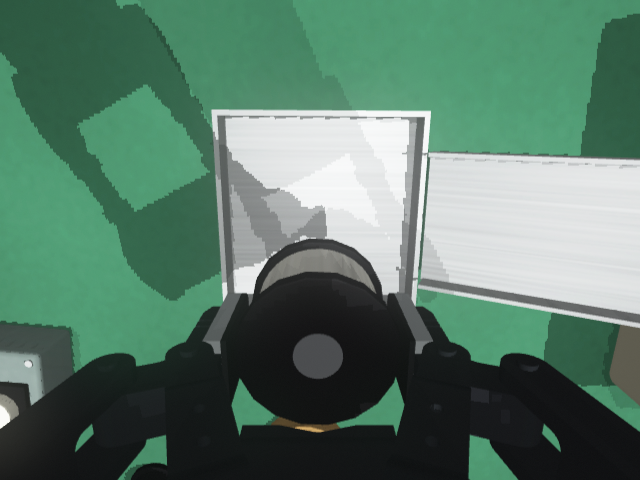

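The spool is held with its hub at (318,356), looks level, and the tray is empty. I'll check the tilt by projection, carry it over to the tote, and look there before lowering.

```bash
python3 - <<'E'
from h import *
e=read_state()["eef_pos"]; 
print("hub",pix("wrist",[e[0],e[1],e[2]+.028]))
t=np.linspace(0,6.28,73)
print("bottom rim min row",min([pix("wrist",[e[0]+.027*np.cos(k),e[1]+.027*np.sin(k),e[2]-.015])[1] for k in t]))
p=[0.401,-0.381,0.20]
reach(p,best(p,-0.16)); st()
im=get_image("wrist");cv2.imwrite("pics/w4.png",im)
for n in ["tote","done_a"]: print(n,[(np.round(d["position"],3).tolist(),round(d["p"],2)) for d in landmark_of("wrist",n)[:3]])
E
```

```text
hub [315.18511666 352.79617504]
bottom rim min row 235.0741618980145
9.58 [ 0.4014 -0.3805  0.1999] [ 0.49 -0.53 -2.18] 0.0515 62.65545129776001 [-0.98  0.13  1.69  0.    1.32  0.75]
tote [([0.468, -0.393, 0.004], 0.69)]
done_a [([0.547, -0.362, 0.004], 0.9)]
```

View pics/w4.png

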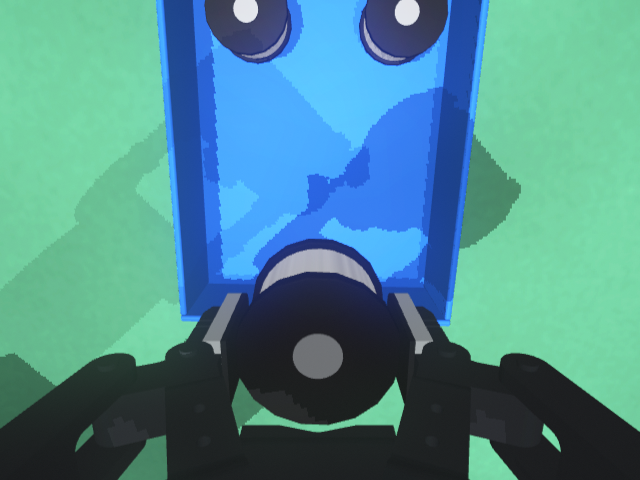

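The spool hangs level, since the predicted hub and rim rows match the picture. The done spools are at the far end at (246,10) and (405,12), and the near rim is at about row 320. I'll check that rim numerically, then lower with force sensing.

```bash
python3 - <<'E'
from h import *
w=[onplane("wrist",uv,.07)[:2] for uv in ([182,320],[449,323])];print(w)
d=np.linalg.norm(np.mean(w,axis=0)-[0.401,-0.381]);print("rim dist",d)
if not .06<d<.09: raise SystemExit
x,y=0.402,-0.381
movel([x,y,0.06],v=0.15);movel([x,y,0.026],v=0.05);sleep(.3)
f0=np.mean([read_state()["wrist_force"][2] for _ in range(3)]);print(f0)
z=0.026
while z>0.0175:
    z-=0.0007;movel([x,y,z],v=0.02);f=read_state()["wrist_force"][2]
    if f-f0>4: break
print("contact",z,f);st()
let_go();st();sleep(.2)
movel([x,y,0.10],v=0.1);movel([x,y,0.2],v=0.2);st()
cv2.imwrite("pics/w5.png",get_image("wrist"))
print([(np.round(d["position"],3).tolist(),round(d["p"],2)) for d in landmark_of("wrist","spool")[:4]])
E
```

```text
[array([ 0.34741056, -0.26999075]), array([ 0.31402611, -0.46415387])]
rim dist 0.07164840062851491
-2.0800169243171243
contact 0.020400000000000005 5.022903885396506
13.95 [ 0.4021 -0.3811  0.021 ] [-1.66  2.67  5.02] 0.0516 63.143237829208374 [-0.98  0.37  1.8  -0.    0.97  0.75]
14.39 [ 0.402  -0.3811  0.0203] [-1.12 -0.01  0.25] 0.0856 0.0 [-0.98  0.37  1.8   0.    0.97  0.75]
16.19 [ 0.4015 -0.3803  0.1985] [-0.81  0.59  0.2 ] 0.0855 0.0 [-0.98  0.13  1.69 -0.    1.32  0.75]
[([0.401, -0.384, 0.001], 0.77)]
```

View pics/w5.png

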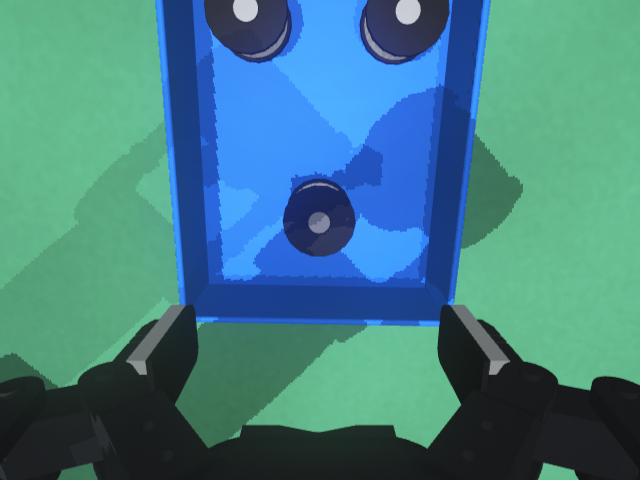

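The spool stands upright at (319,220) and the other two haven't moved. Next I'll close the fingers, hover over the console and measure the keys.

```bash
python3 - <<'E'
from h import *
p=[0.604,-0.023,0.25]
reach(p,best(p,-0.17)); grab(); st()
im=get_image("wrist");print("pose",camera_info("wrist")["camera_from_world"][:3,3])
for n in ["square","bar","round","dot"]:
    L=landmark_of("wrist",n+"_key_top");print(n,[(np.round(d["position"],4).tolist(),round(d["p"],2)) for d in L[:2]])
m=(im.min(2)>150).astype(np.uint8)
k,_,S,C=cv2.connectedComponentsWithStats(m)
for i in range(1,k):
    if S[i,4]>60: print(S[i],np.round(C[i],1),np.round(onplane("wrist",C[i],.066),4))
cv2.imwrite("pics/w6.png",im)
E
```

```text
18.59 [ 0.604 -0.023  0.25 ] [-0.72  0.37  0.75] -0.0002 0.0 [-0.24  0.22  1.49 -0.    1.43  1.5 ]
pose [0.08027064 0.53485681 0.56056669]
square [([0.588, -0.0976, 0.0701], 0.97)]
bar [([0.6016, -0.0493, 0.0643], 0.91)]
round [([0.6194, 0.052, 0.0634], 0.61), ([0.603, 0.0027, 0.0679], 0.44)]
dot [([0.6034, 0.0022, 0.0686], 0.7)]
[624   0  16  62 643] [633.3  24.2] [ 0.7012 -0.2706  0.066 ]
[380  14  39 118 797] [398.8  71.5] [ 0.6982 -0.0998  0.066 ]
[ 77  34  20  21 328] [86.5 44.1] [0.7555 0.1238 0.066 ]
[169  37  20  21 334] [178.7  47.1] [0.7421 0.0576 0.066 ]
[ 193  150  173  111 9291] [273.1 203.9] [0.6157 0.0125 0.066 ]
[341 188  15  46 644] [348.1 210.7] [ 0.5999 -0.0468  0.066 ]
[ 208  190   38   39 1136] [226.3 208.9] [0.6181 0.0509 0.066 ]
[ 392  195   35   34 1095] [408.9 211.6] [ 0.5908 -0.0957  0.066 ]
[280 202  16  17 215] [287.3 210. ] [0.6088 0.002  0.066 ]
[ 384  221   56   41 1333] [412.3 247.1] [ 0.5601 -0.0952  0.066 ]
[   0  296   87  125 8758] [ 36.3 360.9] [0.5097 0.2542 0.066 ]
[  0 434  31   6 113] [ 14.3 436.3] [0.4341 0.3047 0.066 ]
```

View pics/w6.png

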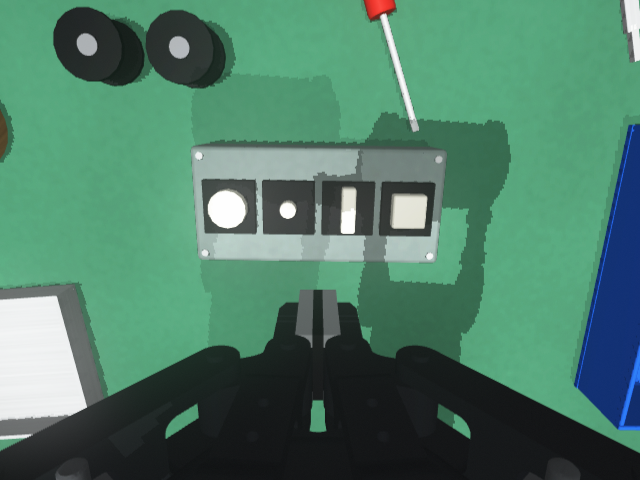

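The wrist view shows round (227,209), dot (288,210), bar (348,211) and square (409,212), evenly spaced and matching the networks. Pressing the square key first, with force feedback.

```bash
cat > press.py <<'E'
from h import *
def press(x,y):
    movel([x,y,0.09],v=0.15);movel([x,y,0.070],v=0.06);sleep(.3)
    f0=np.mean([read_state()["wrist_force"][2] for _ in range(4)]);z=.070;log=[]
    while z>0.0565:
        z-=0.0008;movel([x,y,z],v=0.02);s=read_state();f=s["wrist_force"][2]-f0;log.append((round(s["eef_pos"][2]*1e3,1),round(f,1)))
        if f>11: break
    sleep(.3);s=read_state();print(log,"hold",s["eef_pos"],s["wrist_force"][2]-f0)
    movel([x,y,0.072],v=0.05);movel([x,y,0.09],v=0.1);sleep(.4);st()
E
python3 - <<'E'
from press import *
movel([0.5907,-0.0961,0.12],v=.2)
press(0.5907,-0.0961)
E
```

```text
[(np.float64(69.2), np.float64(0.1)), (np.float64(68.3), np.float64(-1.5)), (np.float64(67.5), np.float64(0.2)), (np.float64(66.7), np.float64(-0.2)), (np.float64(66.1), np.float64(0.3)), (np.float64(65.4), np.float64(1.2)), (np.float64(64.5), np.float64(1.7)), (np.float64(63.7), np.float64(1.8)), (np.float64(62.9), np.float64(2.2)), (np.float64(62.1), np.float64(2.0)), (np.float64(61.3), np.float64(2.8)), (np.float64(60.5), np.float64(4.7)), (np.float64(60.1), np.float64(5.6)), (np.float64(59.9), np.float64(9.9)), (np.float64(59.9), np.float64(15.1))] hold [ 0.59092348 -0.09618089  0.05985208] 15.077947979591105
26.09 [ 0.5905 -0.096   0.0897] [ 0.    0.15 -0.92] -0.0003 0.0 [-0.36  0.36  1.65 -0.    1.13  1.38]
```

The square key bottomed out cleanly at z=0.060 and was released. Bar and round keys next.

```bash
python3 - <<'E'
from press import *
press(0.5999,-0.0470)
movel([0.5999,-0.0470,0.11])
movel([0.6180,0.0512,0.11])
press(0.6180,0.0512)
movel([0.6180,0.0512,0.2],v=.2)
p=[0.604,-0.023,0.25];reach(p,best(p,-0.17));st()
cv2.imwrite("pics/w7.png",get_image("wrist"));t=get_image("top")
for n in ["done_a","spool"]: print(n,[(np.round(d["position"],3).tolist(),round(d["p"],2)) for d in landmark_of("top",n)[:4]])
cv2.imwrite("pics/t2.png",t)
E
```

```text
[(np.float64(69.2), np.float64(-0.6)), (np.float64(68.3), np.float64(-0.8)), (np.float64(67.5), np.float64(-0.4)), (np.float64(66.7), np.float64(-1.3)), (np.float64(66.1), np.float64(-0.5)), (np.float64(65.4), np.float64(1.3)), (np.float64(64.5), np.float64(1.1)), (np.float64(63.7), np.float64(2.1)), (np.float64(62.9), np.float64(2.8)), (np.float64(62.1), np.float64(3.6)), (np.float64(61.3), np.float64(3.8)), (np.float64(60.5), np.float64(4.2)), (np.float64(60.0), np.float64(6.3)), (np.float64(59.9), np.float64(10.7)), (np.float64(59.9), np.float64(16.0))] hold [ 0.60012325 -0.04705954  0.05984661] 14.857046336694864
32.58 [ 0.5997 -0.0469  0.0897] [-0.12 -0.47 -0.42] -0.0003 0.0 [-0.28  0.37  1.64 -0.    1.14  1.46]
[(np.float64(69.2), np.float64(-1.3)), (np.float64(68.3), np.float64(0.8)), (np.float64(67.5), np.float64(-0.3)), (np.float64(66.7), np.float64(0.8)), (np.float64(66.1), np.float64(0.7)), (np.float64(65.4), np.float64(2.3)), (np.float64(64.5), np.float64(2.6)), (np.float64(63.7), np.float64(2.8)), (np.float64(62.9), np.float64(2.9)), (np.float64(62.1), np.float64(3.2)), (np.float64(61.3), np.float64(2.3)), (np.float64(60.5), np.float64(4.5)), (np.float64(60.0), np.float64(6.6)), (np.float64(60.0), np.float64(10.2)), (np.float64(59.9), np.float64(15.0))] hold [0.61824843 0.05118043 0.05989039] 15.347854100988684
39.96 [0.6178 0.0512 0.0897] [ 1.01 -0.41  0.54] 0.0001 0.0 [-0.11  0.41  1.58 -0.    1.15  1.63]
41.11 [ 0.6034 -0.0236  0.2487] [ 0.13  0.05 -0.12] 0.0006 0.0 [-0.24  0.22  1.49  0.    1.43  1.5 ]
done_a [([0.529, -0.46, 0.004], 0.78)]
spool [([0.399, -0.38, 0.0], 0.81), ([0.757, 0.137, 0.001], 0.4)]
```

View pics/t2.png

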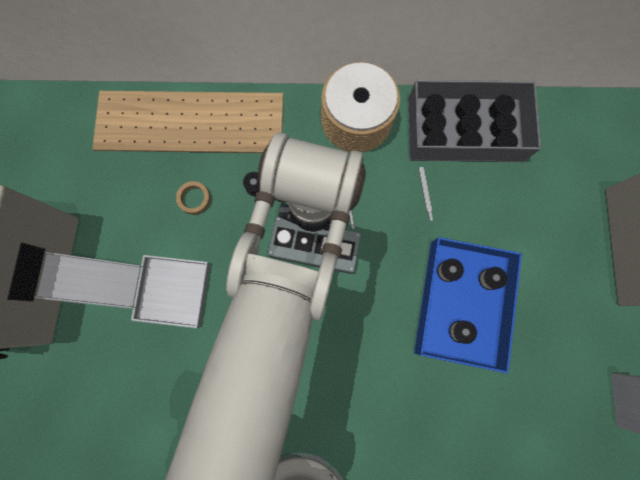

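The top view shows the spool upright in the tote at (462,331), the two done spools still at (452,269) and (493,278), and the tray empty. All three keys were pressed fully and released.

```bash
python3 -c "
from cell import *
print(job_done())"
```

```text
the job is handed in; nothing more can be done
None
```

The job is handed in at about 41 s on the robot clock: the spool stands upright in the tote with the other two unmoved, and the square, bar and round keys were each pressed fully and released in that order, without pressing the jog key.

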